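# Set the rail's optics at beam height

### The job

Put the lens, the iris and the pinhole on the three carriers of the laser's rail, one on each, so that all three stand with their centres at the height of the laser's beam: the shorter an optic's pillar, the taller the carrier it needs. Each must stand upright with its foot down flat inside the carrier's dish and with its opening facing along the rail, square to the beam. Let none of them fall over, and leave the lens box, the screw tin and the hex driver where they lie.

Things in the scene. Friction and masses are not known exactly. Their poses are not given: they have to be found in the camera images.
- rail: Fixed black optical rail 410 x 52 mm, top 18 mm above the table. Origin: on the table under its centre line; x along the rail, the way the beam goes; z up. Rail spans x -265 to +145 mm. On its -x end a finned laser housing 42 x 42 mm spans x -259 to -153, its top 161 mm up. The beam runs over the centre line, 140 mm above the table.
- carrier_low: Lowest rail carrier, fixed: aluminium block 42 x 58 x 14 mm astride the rail with a round black dish straight on the block. Dish: 53 mm across, flat floor 40 mm across, flared rim 6 mm above the floor (46 mm inside at the mouth). Origin: underside of the block, on the rail's top and centre line, under the dish's centre; x along the rail, z up. Dish floor 22 mm above the origin.
- carrier_mid: Middle-height rail carrier, fixed: aluminium block 42 x 58 x 14 mm astride the rail with a round black dish on a steel pillar. Dish: 53 mm across, flat floor 40 mm across, flared rim 6 mm above the floor (46 mm inside at the mouth). Origin: underside of the block, on the rail's top and centre line, under the dish's centre; x along the rail, z up. Dish floor 47 mm above the origin.
- carrier_tall: Tallest rail carrier, fixed: aluminium block 42 x 58 x 14 mm astride the rail with a round black dish on a steel pillar. Dish: 53 mm across, flat floor 40 mm across, flared rim 6 mm above the floor (46 mm inside at the mouth). Origin: underside of the block, on the rail's top and centre line, under the dish's centre; x along the rail, z up. Dish floor 72 mm above the origin.
- lens: Loose lens in its mount, the shortest optic, about 110 g: black round ring 46 mm across, 14 mm thick along x, with a clear lens, on a 16 mm pillar and a round steel foot 32 mm across. Origin: centre of the foot's underside; z up, x the optical axis (either way round is alike). Centre 50 mm, top 73 mm above the origin. Pinch the ring across its 14 mm (along x) or 46 mm (along y).
- iris: Loose iris, middle height, about 120 g: black round ring 46 mm across, 14 mm thick along x, 12 mm hole in steel, on a 16 mm pillar and round foot 32 mm across. Origin: centre of the foot's underside; z up, x the optical axis (either way round). Centre 75 mm, top 98 mm above the origin. A thin lever at the rim has its tip 26 mm to +y and 22 mm above the centre. Pinch across the 14 mm (along x).
- pinhole: Loose pinhole, the tallest optic, about 140 g: black square plate 44 x 44 mm, 14 mm thick along x, bright disc with a tiny hole, on a 16 mm pillar and a round steel foot 32 mm across. Origin: centre of the foot's underside; z up, x the optical axis (either way round is alike). Centre 100 mm, top 122 mm above the origin. Pinch the plate across its 14 mm (along x) or 44 mm (along y).
- lens_box: Bystander: white round lens box, 44 mm across, 18 mm high, beyond the rail. Origin: centre of its underside. Leave it alone.
- screw_tin: Bystander: flat round metal tin, 62 mm across, 24 mm high. Origin: centre of its underside. Leave it alone.
- hex_driver: Bystander: hex driver with a red handle lying on the table, 167 mm long along its y (handle to +y), 18 mm thick. Origin: under its middle, on the table. Leave it alone.
Not all that is in view belongs to the job. Leave any green look-alike of the pinhole alone. Leave any pink look-alike of the iris alone.

How it is judged:
By the outcome, as a careful person would: the job done as asked, in the order asked, and still so for the second after the job is handed in, with the robot touching nothing.
It also fails if it takes over 88 s, if anything falls off the work surface, if the arm or the gripper's body presses on something with over 40 N, if the wrist force passes 120 N, or if a joint passes its speed limit or range.

### The arm

A 7-joint arm with a two-finger parallel gripper is mounted at the origin on a cart in front of the work surface, level with it; the furniture and walls round the work are solid. World frame = base frame: x ahead of the robot, y to its left, z up, the work surface at z = 0. Lengths are in mm, angles in degrees, forces in N, time in s.
With the tool pointing down it reaches from about 400 to 850 mm from the base axis. Payload 10.4 kg.
Tool frame: the origin (TCP) lies at the very end of the fingers, on their centre line; the grasp point (between the pads) lies 19 mm behind it; z points along the fingers, y is the line along which they close (so a half turn about z gives the same grasp; the last joint's range is limited). The gripper opens to 85 mm and grips with 20 to 120 N. Pads are 22 mm wide; open, the fingers measure 114 mm over their backs; the gripper's body (76 mm by 85 mm) begins 54 mm behind the grasp point. The pads swing forward as they close: fully open they stand 13 mm farther back than shut.
Start: joints at [-64.435, 19.034, -3.707, 83.658, 1.238, 77.344, -5.071], TCP at [282.376, 557.597, 231.338] pointing down, gripper open.
Joint ranges: [-148.97, 148.97], [-28.65, 121.19], [-84.17, 76.75], [9.2, 138.47], [-72.65, 252.65], [3.7, 117.97], [-149.18, 149.18]. Speed limits (degrees/s): [127.2, 127.2, 159.86, 159.86, 180, 180, 180].

### API

Orientations are given as a 3x3 rotation matrix whose columns are the frame's x, y, z axes.
In Python, from workcell import readout, optics, job_done gives the robot as it stands.
- The arm moves only by the tool jog_arm, never from a script. Its argument "rows" is a list of rows, each an object with "jaw": the gripper command: -1 is fully open, 1 is shut, values between are in proportion; "translation": the shift along the tool's x, y, z in mm, a list of three; "rot": the turn, a rotation vector about the tool's x, y, z in degrees, a list of three. A call has 1 to 10 rows; each row is the pose to reach, as a shift and turn from the pose commanded when the call began, along the tool's axes at that moment; what a row does not reach only later rows make up. A row lasts 1/10 s, in which the tool goes at most 50 mm and 8.59 degrees, less where a joint would pass 70% of its speed; a pose out of reach is approached as far as the arm can. A call with a gripper value outside its range is refused whole. The fingers move at their own pace and stop on an object; the grip force is fixed at half the most. Time passes only in rows, so rows that repeat a pose let the fingers close. It gives the time, the measured TCP pose, the force, the opening and the grip force at its end, in the units of the state.
- readout.sense(): the state, without advancing time (a new reading comes with each control period).
- optics.camera(name): name is "scene" or "top" or "wrist"; returns a dict with "img" (384x512x3 uint8, red, green, blue), "depth" (384x512 float32, mm along the optical axis (not along the pixel's ray), 0 where there is no reading), "mtx" (3x3 intrinsics, pixels), "k1" (the pictures are not rectified: a ray, as slopes to the right and down, at radius r is drawn at 1 + k1 r^2 times it, then the intrinsics apply), "pose" (4x4, takes a point from camera to world coordinates); the wrist camera has in their place "T_tool_cam" (4x4, takes a point from camera to tool coordinates, whose origin is the TCP and whose axes are the flange's). Camera axes: x right, y down, z forward; pixel columns grow to the right and rows downward; lengths in mm; the calibration is good to about 2 mm. A picture is of the moment at which its call begins: read the wrist's pose just before it.
- job_done(): hands the job in; it is judged then, once.
The state is a dict: "t": time; "q": joint angles; "joint_velocities": joint speeds; "joint_torque": joint torques, N m; "ee_pos": TCP position; "ee_rot": TCP orientation; "force": force on the tool from outside, world axes, zero at the start; "moment": the same for the moment, N m; "width": finger opening in mm; "gripper_force": force on a finger pad.
Only numpy, scipy, OpenCV 4.12 (cv2) and the standard library are available. Lean on these libraries where they do the work, as an engineer would, in place of code of your own. Each camera call takes 0.05 s, during which the arm holds its last target. There are 200 camera calls.

## Working session

There is one attempt and no reset: what is moved stays moved. The work goes in short steps, Python scripts to look and compute and a tool call to move; the robot and the scene stay as the last step left them, time stands still between calls to the robot, and variables do not carry over. Pictures are saved under pics/ and viewed, at most 14 in all, crops included, and the job is handed in when it is done.

Besides the shell and the picture viewer there is one more tool, called after "Call:" by a JSON object that holds its "op" and its "data". jog_arm: Moves the arm, as the interface text tells. Its arguments: {"type":"object","properties":{"rows":{"type":"array","items":{"type":"object","properties":{"jaw":{"type":"number"},"translation":{"type":"array","items":{"type":"number"}},"rot":{"type":"array","items":{"type":"number"}}}}}},"required":["rows"]}

```bash
mkdir -p pics; ls
python3 - <<'E'
from workcell import readout, optics
import cv2,numpy as np
s=readout.sense();print(s['t'],s['ee_pos'],np.round(s['ee_rot'],3).tolist(),s['width'])
for n in("scene","top"):
    c=optics.camera(n);cv2.imwrite(f"pics/{n}0.png",c["img"][:,:,::-1]);np.savez(f"{n}0.npz",**c)
    print(n,np.round(c["pose"],3).tolist(),c["mtx"].tolist(),c["k1"])
E
```

```text
pics
0.0 [282.18465721 557.24188254 230.49462171] [[-0.892, 0.452, -0.001], [0.452, 0.892, -0.001], [-0.0, -0.001, -1.0]] 85.59037704204243
scene [[-0.741, -0.276, 0.612, -240.134], [-0.671, 0.31, -0.673, 1128.633], [-0.004, -0.91, -0.415, 544.422], [0.0, 0.0, 0.0, 1.0]] [[470.3338407461733, 0.0, 256.13109136520774], [0.0, 470.3338407461733, 189.4876204630335], [0.0, 0.0, 1.0]] -0.0609363424678038
top [[0.088, -0.97, 0.226, 307.767], [-0.996, -0.086, 0.015, 291.678], [0.005, -0.227, -0.974, 944.1], [0.0, 0.0, 0.0, 1.0]] [[386.6704949107343, 0.0, 253.77439601377614], [0.0, 386.6704949107343, 192.44209261832873], [0.0, 0.0, 1.0]] -0.04028556463154222
```

View both.

View pics/scene0.png

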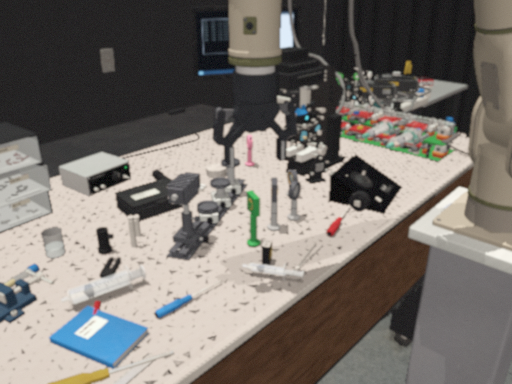

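View pics/top0.png

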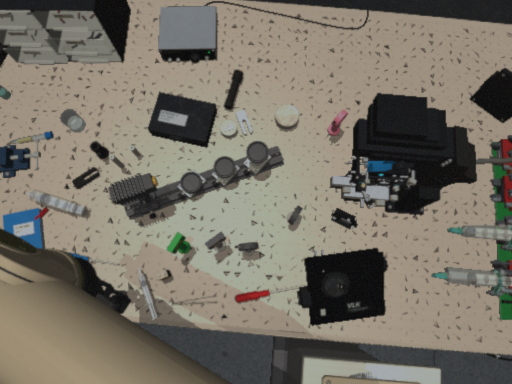

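```bash
cat > h.py <<'E'
import numpy as np,cv2
def cloud(c):
    "world point per pixel from depth"
    K,k=c["mtx"],float(c["k1"]); h,w=c["depth"].shape
    u,v=np.meshgrid(np.arange(w),np.arange(h))
    p=np.stack([u,v],-1).reshape(-1,1,2).astype(float)
    n=cv2.undistortPoints(p,K,np.array([k,0,0,0.])).reshape(h,w,2)
    d=c["depth"][...,None]; P=np.concatenate([n*d,d],-1)
    W=P@c["pose"][:3,:3].T+c["pose"][:3,3]; W[c["depth"]==0]=np.nan
    return W
E
python3 - <<'E'
from h import *
t=np.load("top0.npz");W=cloud(t);s=np.load("scene0.npz");S=cloud(s)
for n,(u,v) in dict(c1=(190,183),c2=(224,168),c3=(257,153),green=(178,242),a=(216,241),b=(248,247),c=(295,215),pink=(338,122),table=(300,180),laser=(135,188),rend=(275,155),tin=(286,116),box=(229,129)).items():
    print(n,np.round(W[v,u]),"maxz",np.round(np.nanmax(W[v-12:v+13,u-12:u+13,2])))
a=cv2.resize(t["img"][110:270,100:360,::-1],None,fx=3,fy=3,interpolation=2);cv2.imwrite("pics/tc.png",a)
b=cv2.resize(s["img"][120:290,160:330,::-1],None,fx=3.5,fy=3.5,interpolation=2);cv2.imwrite("pics/sc.png",b)
E
```

```text
c1 [527. 461.  41.] maxz 51.0
c2 [565. 381.  64.] maxz 77.0
c3 [600. 306.  91.] maxz 100.0
green [378. 456. 117.] maxz 127.0
a [387. 375. 121.] maxz 126.0
b [382. 307.  98.] maxz 102.0
c [467. 207.  69.] maxz 76.0
pink [697. 120.  88.] maxz 101.0
table [570. 193.   1.] maxz 6.0
laser [478. 553. 160.] maxz 165.0
rend [623. 262.  21.] maxz 99.0
tin [730. 242.  24.] maxz 29.0
box [684. 384.  18.] maxz 21.0
```

View pics/tc.png

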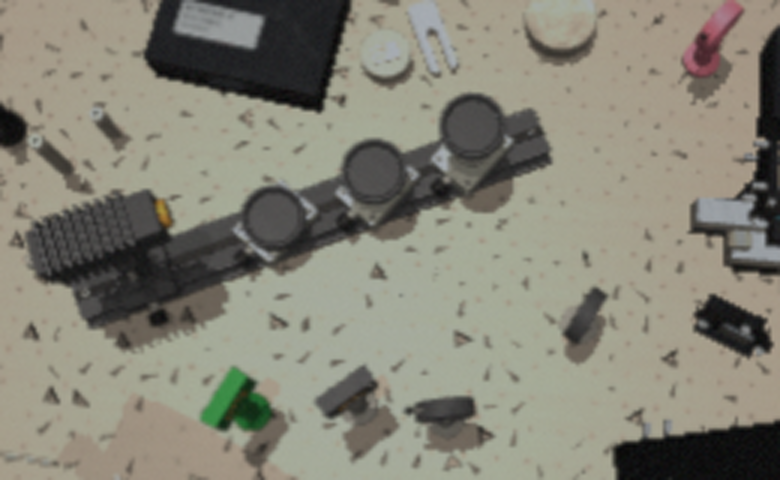

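View pics/sc.png

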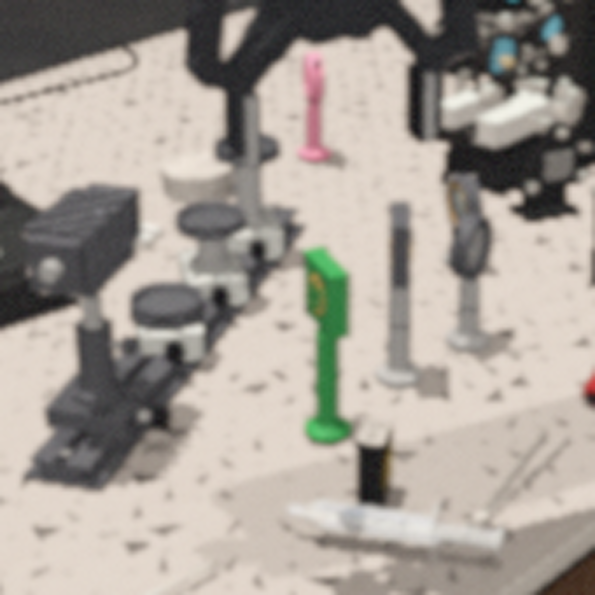

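```bash
cat >> h.py <<'E'
def slab(W,xy,r,z0,z1):
    m=(np.hypot(W[...,0]-xy[0],W[...,1]-xy[1])<r)&(W[...,2]>z0)&(W[...,2]<z1)
    return W[m]
def rect(P):
    (c,(w,h),a)=cv2.minAreaRect(P[:,:2].astype(np.float32))
    b=cv2.boxPoints((c,(w,h),a)); e=[b[1]-b[0],b[2]-b[1]]; l=max(e,key=np.linalg.norm)
    return np.round(c,1),np.round(sorted((w,h)),1),round(float(np.degrees(np.arctan2(l[1],l[0]))),1)
E
python3 - <<'E'
from h import *
for n in("top","scene"):
    W=cloud(np.load(n+"0.npz"))
    print(n)
    for o,xy,zt in(("pin",(387,375),122),("iris",(382,307),98),("lens",(467,207),73)):
        P=slab(W,xy,45,zt-23,zt+6); print(o,len(P),rect(P) if len(P)>5 else 0,np.median(P[:,:2],0).round(1), "top",np.percentile(P[:,2],95).round(1))
        F=slab(W,xy,50,4.5,13)
        if len(F)>5: print("  foot",len(F),F[:,:2].mean(0).round(1),cv2.minEnclosingCircle(F[:,:2].astype(np.float32)))
    for o,xy,z in(("low",(527,461),40),("mid",(565,381),65),("tall",(600,306),90)):
        P=slab(W,xy,45,z-5,z+12)
        print(o,len(P),cv2.minEnclosingCircle(P[:,:2].astype(np.float32)) if len(P) else 0,((np.percentile(P[:,:2],99,0)+np.percentile(P[:,:2],1,0))/2).round(1),P[:,2].mean() )
E
```

```text
top
pin 168 (array([391. , 367.7]), array([31.7, 64.2]), -78.8) [387.6 378.4] top 124.0
  foot 66 [382.3 375.8] ((388.4654541015625, 372.96893310546875), 46.75276565551758)
iris 140 (array([385. , 311.3]), array([14. , 48.9]), -78.5) [384.7 309.4] top 99.0
  foot 49 [376.8 306.5] ((377.7024230957031, 308.8291015625), 47.40679168701172)
lens 118 (array([470.4, 206.5]), array([13.4, 44.3]), -29.3) [467.4 208.1] top 73.3
  foot 54 [470.8 207.4] ((484.080322265625, 224.08444213867188), 40.06882858276367)
low 391 ((524.129638671875, 460.49114990234375), 31.657155990600586) [527.2 460.1] 41.52978936418069
mid 386 ((567.6343994140625, 381.1097106933594), 26.075946807861328) [567.7 381.1] 67.09000885445309
tall 403 ((603.2012329101562, 306.52642822265625), 26.297039031982422) [603.1 306.9] 92.09898234169042
scene
pin 117 (array([386.1, 369.7]), array([34.3, 65. ]), -80.5) [376.2 391.1] top 122.5
  foot 63 [381.3 381.7] ((385.70977783203125, 360.2295227050781), 34.8620491027832)
iris 109 (array([380.7, 310.3]), array([14.1, 53.2]), -79.1) [378.1 319.5] top 97.4
  foot 54 [377.8 312.5] ((380.2167663574219, 310.96502685546875), 16.961036682128906)
lens 89 (array([463.7, 207.3]), array([15.4, 45.5]), -29.2) [458.7 210.5] top 72.3
low 245 ((526.1641235351562, 459.84686279296875), 28.947952270507812) [524.9 460.5] 40.9586943676822
mid 202 ((564.253173828125, 382.17889404296875), 29.498502731323242) [563.4 381.8] 65.94530529274745
tall 86 ((598.2796630859375, 307.3476867675781), 26.65329933166504) [597.7 307. ] 91.12617351482386
```

```bash
cat >> h.py <<'E'
def go(pos,yaw):
    "tool-frame shift and turn taking the tool to pos, pointing down, tool y at yaw (mod 180) degrees"
    from workcell import readout
    from scipy.spatial.transform import Rotation as R
    s=readout.sense();Rm=np.array(s["ee_rot"]);best=None
    for a in(yaw,yaw+180):
        c,t=np.cos(np.radians(a)),np.sin(np.radians(a)); T=np.array([[-t,c,0],[c,t,0],[0,0,-1]]); T[:,0]=np.cross(T[:,1],T[:,2])
        r=R.from_matrix(Rm.T@T).as_rotvec(degrees=True)
        if best is None or np.linalg.norm(r)<np.linalg.norm(best): best=r
    d=Rm.T@(np.array(pos)-s["ee_pos"])
    print("t",s["t"],"ee",np.round(s["ee_pos"],1),"F",np.round(s["force"],1),"w",round(s["width"],1),"shift",d.round(1),"rot",best.round(1),"dist",np.linalg.norm(d).round(),"q",np.round(s["q"]))
E
python3 - <<'E'
from h import *
from workcell import optics
go((467,207,200),60.8)
c=optics.camera("wrist");print(np.round(c["T_tool_cam"],3).tolist(),c["mtx"].tolist())
E
```

```text
t 0.1 ee [282.2 557.3 230.6] F [ 0.4 -0.3  0.4] w 85.5 shift [-323.1 -229.    30.9] rot [-0.1  0.   2.3] dist 397.0 q [-64.  19.  -4.  84.   1.  77.  -5.]
[[-0.002, -0.95, -0.313, 79.638], [1.0, -0.001, -0.001, 0.087], [0.001, -0.313, 0.95, -141.381], [0.0, 0.0, 0.0, 1.0]] [[287.57090680692784, 0.0, 255.75963521886385], [0.0, 287.57090680692784, 188.38495081368035], [0.0, 0.0, 1.0]]
```

Call:
{"op": "jog_arm", "data": {"rows": [{"jaw": -1,"translation": [-323,-229,31],"rot": [0,0,2.3]},{"jaw": -1,"translation": [-323,-229,31],"rot": [0,0,2.3]},{"jaw": -1,"translation": [-323,-229,31],"rot": [0,0,2.3]},{"jaw": -1,"translation": [-323,-229,31],"rot": [0,0,2.3]},{"jaw": -1,"translation": [-323,-229,31],"rot": [0,0,2.3]},{"jaw": -1,"translation": [-323,-229,31],"rot": [0,0,2.3]},{"jaw": -1,"translation": [-323,-229,31],"rot": [0,0,2.3]},{"jaw": -1,"translation": [-323,-229,31],"rot": [0,0,2.3]},{"jaw": -1,"translation": [-323,-229,31],"rot": [0,0,2.3]},{"jaw": -1,"translation": [-323,-229,31],"rot": [0,0,2.3]}]}}

```text
t: 1.15
ee_pos: [467.2, 206.6, 200.2]
ee_rot: [[-0.872, 0.489, -0.0], [0.489, 0.872, 0.0], [0.0, -0.0, -1.0]]
force: [-0.4, 0.7, -0.5]
width: 85.4
gripper_force: 0.0
```

```bash
cat >> h.py <<'E'
def wrist():
    from workcell import readout,optics
    s=readout.sense(); T=np.eye(4);T[:3,:3]=s["ee_rot"];T[:3,3]=s["ee_pos"]
    c=dict(optics.camera("wrist")); c["pose"]=T@c["T_tool_cam"]; return c
E
python3 - <<'E'
from h import *
c=wrist();W=cloud(c);cv2.imwrite("pics/w1.png",c["img"][:,:,::-1]);np.savez("w1.npz",**c)
P=slab(W,(467,207),45,50,79);print(len(P),rect(P),P[:,2].max())
for zz in((5,12),(60,80)):
    P=slab(W,(467,207),45,*zz);print(zz,len(P),rect(P) if len(P) else 0, P[:,2].mean())
# dishes
for xy,z in(((527,460),46),((566,381),71),((600,307),96)):
    P=slab(W,xy,35,z-10,z+5);print(len(P),cv2.minEnclosingCircle(P[:,:2].astype(np.float32)) if len(P) else 0)
t=W[(np.abs(W[...,2])<8)];print("table z",np.median(t[:,2]))
E
```

```text
577 (array([468.4, 206.5]), array([13.4, 41.2]), -29.4) 72.83808061481699
(5, 12) 163 (array([468.4, 206.6]), array([26.8, 29.9]), 65.5) 6.408223672855241
(60, 80) 513 (array([469.5, 205.8]), array([13.4, 38.6]), -29.1) 68.36145374216073
1702 ((528.4591674804688, 459.1102600097656), 26.287797927856445)
2267 ((566.84375, 380.84893798828125), 27.037548065185547)
2124 ((602.1204223632812, 306.1279296875), 26.65608787536621)
table z -1.1531805812734603
```

View pics/w1.png

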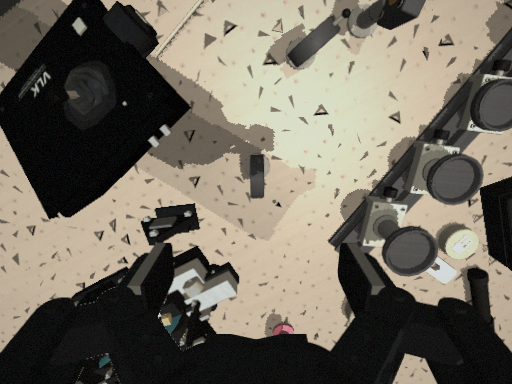

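Call:
{"op": "jog_arm", "data": {"rows": [{"jaw": -0.2,"translation": [-1,0.5,0],"rot": [0,0,0]},{"jaw": -0.2,"translation": [-1,0.5,30],"rot": [0,0,0]},{"jaw": -0.2,"translation": [-1,0.5,60],"rot": [0,0,0]},{"jaw": -0.2,"translation": [-1,0.5,90],"rot": [0,0,0]},{"jaw": -0.2,"translation": [-1,0.5,120],"rot": [0,0,0]},{"jaw": -0.2,"translation": [-1,0.5,145],"rot": [0,0,0]},{"jaw": -0.2,"translation": [-1,0.5,160],"rot": [0,0,0]},{"jaw": -0.2,"translation": [-1,0.5,160],"rot": [0,0,0]},{"jaw": 0.3,"translation": [-1,0.5,160],"rot": [0,0,0]},{"jaw": 0.4,"translation": [-1,0.5,160],"rot": [0,0,0]}]}}

```text
t: 2.2
ee_pos: [468.7, 208.2, 41.4]
ee_rot: [[-0.874, 0.487, 0.001], [0.487, 0.874, 0.001], [-0.001, 0.002, -1.0]]
force: [0.4, 0.1, 1.2]
width: 25.7
gripper_force: 0.0
```

Call:
{"op": "jog_arm", "data": {"rows": [{"jaw": 0.5,"translation": [0,0,0],"rot": [0,0,0]},{"jaw": 0.6,"translation": [0,0,0],"rot": [0,0,0]},{"jaw": 0.8,"translation": [0,0,0],"rot": [0,0,0]},{"jaw": 1,"translation": [0,0,0],"rot": [0,0,0]},{"jaw": 1,"translation": [0,0,0],"rot": [0,0,0]},{"jaw": 1,"translation": [0,0,0],"rot": [0,0,0]}]}}

```text
t: 2.8
ee_pos: [468.6, 207.5, 41.0]
ee_rot: [[-0.873, 0.487, 0.001], [0.487, 0.873, 0.001], [-0.0, 0.001, -1.0]]
force: [-1.6, -0.9, 6.7]
width: 13.0
gripper_force: 58.5
```

```bash
python3 -c "
from h import *
go((602,306,176),115.7)"
```

```text
t 2.8 ee [468.6 207.5  41. ] F [-1.6 -0.9  6.7] w 13.0 shift [ -68.6  151.1 -134.8] rot [  0.    0.1 -54.9] dist 214.0 q [-38.  16.  11. 113.  -4.  51.  35.]
```

Call:
{"op": "jog_arm", "data": {"rows": [{"jaw": 1,"translation": [0,0,-25],"rot": [0,0,0]},{"jaw": 1,"translation": [0,0,-65],"rot": [0,0,0]},{"jaw": 1,"translation": [0,0,-105],"rot": [0,0,-8]},{"jaw": 1,"translation": [0,0,-135],"rot": [0,0,-16]},{"jaw": 1,"translation": [-10,25,-135],"rot": [0,0,-24]},{"jaw": 1,"translation": [-24,55,-135],"rot": [0,0,-32]},{"jaw": 1,"translation": [-40,90,-135],"rot": [0,0,-40]},{"jaw": 1,"translation": [-56,122,-135],"rot": [0,0,-48]},{"jaw": 1,"translation": [-68.5,151,-135],"rot": [0,0,-55]},{"jaw": 1,"translation": [-68.5,151,-135],"rot": [0,0,-55]}]}}

```text
t: 3.8
ee_pos: [602.8, 307.8, 173.5]
ee_rot: [[-0.898, -0.441, -0.001], [-0.441, 0.898, -0.0], [0.001, 0.0, -1.0]]
force: [-1.1, 0.1, -1.2]
width: 12.9
gripper_force: 58.7
```

Call:
{"op": "jog_arm", "data": {"rows": [{"jaw": 1,"translation": [0,0,0],"rot": [0,0,0]},{"jaw": 1,"translation": [0,0,0],"rot": [0,0,0]},{"jaw": 1,"translation": [0,0,0],"rot": [0,0,0]}]}}

```text
t: 4.1
ee_pos: [601.2, 305.2, 175.8]
ee_rot: [[-0.901, -0.435, 0.0], [-0.435, 0.901, 0.0], [-0.0, 0.0, -1.0]]
force: [0.2, -0.0, -1.0]
width: 12.5
gripper_force: 58.7
```

```bash
cat > look.py <<'E'
import sys
from h import *
from workcell import optics
def look(n,box=None):
    for k in("top","scene"):
        c=optics.camera(k);np.savez(f"{k}{n}.npz",**c)
E
python3 - <<'E'
from h import *
from look import look
go((602,306,176),115.7)
c=wrist();np.savez("w2.npz",**c)
look(2)
for n,p in(("wrist","w2.npz"),("top","top2.npz"),("scene","scene2.npz")):
    W=cloud(np.load(p))
    for nm,z in(("foot",(131,150)),("ring",(160,212)),("rim",(86,101))):
        P=slab(W,(602,306),35,*z)
        if len(P)>4: print(n,nm,len(P),rect(P),np.percentile(P[:,2],[2,98]).round(1))
a=np.load("w2.npz")["img"];b=np.load("scene2.npz")["img"]
b=cv2.resize(b[100:250,160:290],None,fx=2.56,fy=2.56,interpolation=2)
cv2.imwrite("pics/p2.png",np.hstack([cv2.resize(a,(456,342)),b[:342]])[:,:,::-1])
E
```

```text
t 4.1 ee [601.2 305.2 175.8] F [ 0.2 -0.  -1. ] w 12.5 shift [-1.1  0.4 -0.2] rot [0.  0.  0.1] dist 1.0 q [-35.  27.   6.  80.  -3.  73.  87.]
wrist foot 809 (array([599.2, 303. ]), array([22.3, 31.3]), -64.2) [136.  142.7]
wrist ring 4487 (array([601.3, 304.2]), array([37.6, 37.7]), -18.7) [180.4 211.8]
wrist rim 2042 (array([598.4, 304.6]), array([42.9, 51.3]), -68.6) [87.3 95.5]
top foot 59 (array([595.4, 307. ]), array([13.5, 29.5]), 75.1) [137.3 146. ]
top ring 155 (array([593.3, 301.1]), array([23. , 39.6]), -65.3) [176.2 211.3]
top rim 277 (array([599.8, 306.1]), array([43.3, 51.3]), -87.3) [87.4 98.9]
scene foot 65 (array([594.8, 308. ]), array([23. , 29.7]), 53.8) [135.  149.2]
scene ring 264 (array([595.3, 311.5]), array([30.6, 44.9]), 39.3) [163.2 210.9]
scene rim 171 (array([598.3, 307.4]), array([51.2, 52.1]), -76.4) [86.7 96.4]
```

View pics/p2.png

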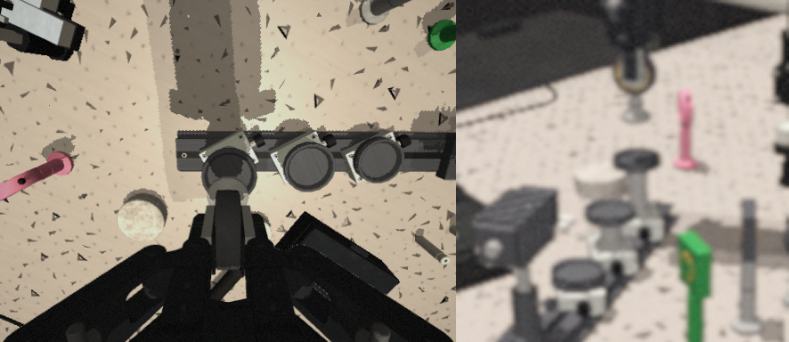

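```bash
cat >> h.py <<'E'
def near(W,xy,z,R,r=40):
    "centre of a disc of radius R seen from the wrist: full width along tool y, near edge along tool x"
    from workcell import readout
    M=np.array(readout.sense()["ee_rot"])[:2,:2]; P=slab(W,xy,r,*z)[:,:2]@M
    x=np.percentile(P[:,0],99.5)-R; y=np.percentile(P[:,1],[.5,99.5])
    return (M@[x,y.mean()]).round(1),"width",(y[1]-y[0]).round(1)
E
python3 - <<'E'
from h import *
W=cloud(np.load("w2.npz"))
print("foot",near(W,(601,305),(131,150),16,30),"dish",near(W,(602,306),(91,99),26.5))
print(cv2.minEnclosingCircle(slab(W,(601,305),30,131,150)[:,:2].astype(np.float32)),cv2.minEnclosingCircle(slab(W,(601,305),30,91,99)[:,:2].astype(np.float32)))
for x in((566,381,71),(528,460,46)): print(near(W,x[:2],(x[2]-5,x[2]+3),26.5),cv2.minEnclosingCircle(slab(W,x[:2],35,x[2]-5,x[2]+3)[:,:2].astype(np.float32)))
E
```

```text
foot (array([603.7, 305.2]), 'width', np.float64(31.0)) dish (array([604.2, 306.9]), 'width', np.float64(50.9))
((603.1838989257812, 304.82318115234375), 15.819931983947754) ((603.2630004882812, 306.4041442871094), 26.056467056274414)
(array([568.3, 381.7]), 'width', np.float64(50.9)) ((567.308837890625, 381.0534973144531), 26.371158599853516)
(array([529.9, 460.6]), 'width', np.float64(51.4)) ((529.18017578125, 460.4174499511719), 26.34391975402832)
```

Call:
{"op": "jog_arm", "data": {"rows": [{"jaw": 1,"translation": [-1,1.3,0],"rot": [0,0,0]},{"jaw": 1,"translation": [-1,1.3,12],"rot": [0,0,0]},{"jaw": 1,"translation": [-1,1.3,24],"rot": [0,0,0]},{"jaw": 1,"translation": [-1,1.3,34],"rot": [0,0,0]},{"jaw": 1,"translation": [-1,1.3,38],"rot": [0,0,0]},{"jaw": 1,"translation": [-1,1.3,41],"rot": [0,0,0]},{"jaw": 1,"translation": [-1,1.3,43],"rot": [0,0,0]},{"jaw": 1,"translation": [-1,1.3,44],"rot": [0,0,0]},{"jaw": 1,"translation": [-1,1.3,44.5],"rot": [0,0,0]},{"jaw": 1,"translation": [-1,1.3,44.5],"rot": [0,0,0]}]}}

```text
t: 5.25
ee_pos: [602.1, 307.5, 131.2]
ee_rot: [[-0.9, -0.436, 0.001], [-0.436, 0.9, 0.0], [-0.001, 0.0, -1.0]]
force: [0.5, 0.8, -0.3]
width: 13.2
gripper_force: 58.8
```

Call:
{"op": "jog_arm", "data": {"rows": [{"jaw": 1,"translation": [0,0,0.5],"rot": [0,0,0]},{"jaw": 1,"translation": [0,0,0.5],"rot": [0,0,0]},{"jaw": 1,"translation": [0,0,1],"rot": [0,0,0]},{"jaw": 1,"translation": [0,0,1],"rot": [0,0,0]}]}}

```text
t: 5.65
ee_pos: [602.4, 307.6, 131.1]
ee_rot: [[-0.9, -0.436, 0.001], [-0.436, 0.9, 0.001], [-0.002, 0.0, -1.0]]
force: [-2.2, -1.4, 7.8]
width: 12.8
gripper_force: 59.7
```

Run:
```python
from h import *
go((601.5,306.8,131),115.7)
from look import look
c=wrist();np.savez("w3.npz",**c)
look(3)
W=cloud(c)
print("foot",near(W,(601,306),(92,99.5),16,30))
a=c["img"];b=np.load("scene3.npz")["img"]
b=cv2.resize(b[100:200,190:266],None,fx=4.5,fy=4.5,interpolation=2)
cv2.imwrite("pics/p3.png",np.hstack([a[120:384,100:420][:, :],b[60:324]])[:,:,::-1])
```

```text
t 5.65 ee [602.4 307.6 131.1] F [-2.2 -1.4  7.8] w 12.8 shift [ 1.2 -0.3  0.1] rot [0.  0.1 0.1] dist 1.0 q [-35.  29.   6.  82.  -3.  69.  87.]
foot (array([594.7, 302.2]), 'width', np.float64(50.3))
```

View pics/p3.png

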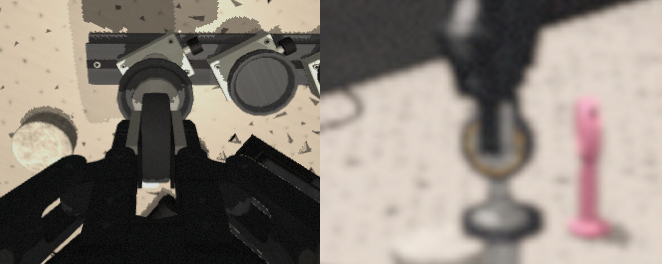

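Call:
{"op": "jog_arm", "data": {"rows": [{"jaw": 1,"translation": [0,0,-0.7],"rot": [0,0,0]},{"jaw": 0.65,"translation": [0,0,-0.7],"rot": [0,0,0]},{"jaw": 0.6,"translation": [0,0,-0.7],"rot": [0,0,0]},{"jaw": 0.5,"translation": [0,0,-0.7],"rot": [0,0,0]},{"jaw": 0.4,"translation": [0,0,-0.7],"rot": [0,0,0]},{"jaw": 0.4,"translation": [0,0,-0.7],"rot": [0,0,0]},{"jaw": 0.4,"translation": [0,0,-20],"rot": [0,0,0]},{"jaw": 0.4,"translation": [0,0,-45],"rot": [0,0,0]},{"jaw": 0.2,"translation": [0,0,-85],"rot": [0,0,0]},{"jaw": 0,"translation": [0,0,-110],"rot": [0,0,0]}]}}

```text
t: 6.8
ee_pos: [602.4, 307.6, 242.8]
ee_rot: [[-0.9, -0.436, 0.002], [-0.436, 0.9, 0.001], [-0.003, 0.0, -1.0]]
force: [0.4, -0.4, 0.7]
width: 42.7
gripper_force: 0.0
```

Run:
```python
from h import *
from look import look
look(4);c=wrist();np.savez("w4.npz",**c)
for n,W in(("wrist",cloud(c)),("top",cloud(np.load("top4.npz"))),("scene",cloud(np.load("scene4.npz")))):
    P=slab(W,(602,307),40,118,175);print(n,len(P),rect(P) if len(P)>4 else 0,P[:,2].max().round(1))
    P=slab(W,(383,309),40,70,104);print(" iris",len(P),rect(P) if len(P)>4 else 0)
    P=slab(W,(384,372),40,95,128);print(" pin",len(P),rect(P) if len(P)>4 else 0)
go((384,309,220),11.)
```

```text
wrist 846 (array([604.4, 307.1]), array([14. , 45.5]), 25.8) 163.4
 iris 0 0
 pin 291 (array([398.1, 378.9]), array([ 9.1, 34.8]), -65.5)
top 172 (array([603.7, 307. ]), array([14.6, 43.1]), 26.2) 164.8
 iris 142 (array([384.9, 311.2]), array([14.1, 48.9]), -78.8)
 pin 176 (array([390.6, 367.2]), array([32.8, 64.6]), -81.1)
scene 241 (array([599.2, 308.7]), array([16.3, 44.9]), 30.7) 162.7
 iris 133 (array([380.1, 309. ]), array([15.8, 53.5]), -81.4)
 pin 131 (array([386.2, 368.5]), array([34.2, 67.3]), -80.8)
t 6.95 ee [602.7 307.8 241.9] F [-0.   0.7 -1.3] w 42.6 shift [196.4  96.4  21.2] rot [ -0.1   0.2 -75.2] dist 220.0 q [-35.  25.   6.  75.  -3.  80.  87.]
```

Call:
{"op": "jog_arm", "data": {"rows": [{"jaw": -0.2,"translation": [30,15,0],"rot": [0,0,8]},{"jaw": -0.2,"translation": [60,29,0],"rot": [0,0,16]},{"jaw": -0.2,"translation": [98,48,0],"rot": [0,0,24]},{"jaw": -0.2,"translation": [137,67,0],"rot": [0,0,32]},{"jaw": -0.2,"translation": [175,86,10],"rot": [0,0,40]},{"jaw": -0.2,"translation": [196,96,22],"rot": [0,0,48]},{"jaw": -0.2,"translation": [196,96,22],"rot": [0,0,56]},{"jaw": -0.2,"translation": [196,96,22],"rot": [0,0,64]},{"jaw": -0.2,"translation": [196,96,22],"rot": [0,0,72]},{"jaw": -0.2,"translation": [196,96,22],"rot": [0,0,80]}]}}

```text
t: 7.95
ee_pos: [383.1, 308.0, 216.7]
ee_rot: [[-0.581, 0.814, -0.001], [0.814, 0.581, -0.001], [-0.0, -0.002, -1.0]]
force: [0.9, 0.1, -0.1]
width: 51.1
gripper_force: 0.0
```

Call:
{"op": "jog_arm", "data": {"rows": [{"jaw": -0.2,"translation": [0,0,0],"rot": [0,0,8]},{"jaw": -0.2,"translation": [0,0,0],"rot": [0,0,16]},{"jaw": -0.2,"translation": [0,0,0],"rot": [0,0,24.7]},{"jaw": -0.2,"translation": [0,0,0],"rot": [0,0,24.7]},{"jaw": -0.2,"translation": [0,0,0],"rot": [0,0,24.7]}]}}

```text
t: 8.45
ee_pos: [383.4, 308.1, 217.1]
ee_rot: [[-0.198, 0.98, -0.001], [0.98, 0.198, -0.001], [-0.001, -0.001, -1.0]]
force: [-0.1, 0.7, 0.1]
width: 51.5
gripper_force: 0.0
```

Run:
```python
from h import *
c=wrist();np.savez("w5.npz",**c);W=cloud(c)
for xy,z in(((383,309),(70,104)),((384,375),(95,128))):
    P=slab(W,xy,34,*z);print(len(P),rect(P),P[:,2].max())
P=slab(W,(383,309),34,60,90);print(rect(P))
print(near(W,(383,309),(4,12),16,24),near(W,(384,375),(4,12),16,24))
cv2.imwrite("pics/w5.png",c["img"][:,:,::-1]);go((383,309,65),11)
```

```text
633 (array([383.6, 311.4]), array([13.1, 51. ]), -78.6) 99.13378521335278
1066 (array([387.9, 379.2]), array([16.3, 44.1]), -49.6) 122.82369448086129
(array([384.3, 308.4]), array([13.1, 44.7]), -78.6)
(array([384., 307.]), 'width', np.float64(30.2)) (array([388.1, 371.4]), 'width', np.float64(28.6))
t 8.5 ee [383.4 308.2 217.3] F [-0.1 -0.1  0.2] w 51.2 shift [  1.   -0.2 152.3] rot [-0.   0.   0.4] dist 152.0 q [-51.   3.   7. 105.  -0.  73. -32.]
```

View pics/w5.png

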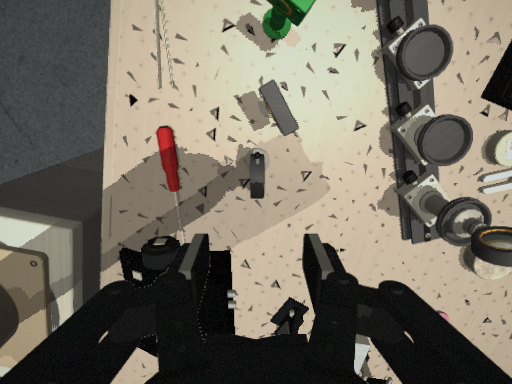

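Call:
{"op": "jog_arm", "data": {"rows": [{"jaw": -0.2,"translation": [0,0.7,10],"rot": [0,0,0]},{"jaw": -0.2,"translation": [0,0.7,40],"rot": [0,0,0]},{"jaw": -0.2,"translation": [0,0.7,70],"rot": [0,0,0]},{"jaw": -0.2,"translation": [0,0.7,100],"rot": [0,0,0]},{"jaw": -0.2,"translation": [0,0.7,125],"rot": [0,0,0]},{"jaw": -0.2,"translation": [0,0.7,142],"rot": [0,0,0]},{"jaw": -0.2,"translation": [0,0.7,151],"rot": [0,0,0]},{"jaw": -0.2,"translation": [0,0.7,151],"rot": [0,0,0]},{"jaw": 0.3,"translation": [0,0.7,151],"rot": [0,0,0]},{"jaw": 0.45,"translation": [0,0.7,151],"rot": [0,0,0]}]}}

```text
t: 9.5
ee_pos: [384.9, 309.0, 67.8]
ee_rot: [[-0.193, 0.981, 0.001], [0.981, 0.193, 0.001], [0.001, 0.001, -1.0]]
force: [0.5, 1.1, 0.1]
width: 24.0
gripper_force: 0.0
```

Call:
{"op": "jog_arm", "data": {"rows": [{"jaw": 0.5,"translation": [0,0,0],"rot": [0,0,0]},{"jaw": 0.55,"translation": [0,0,0],"rot": [0,0,0]},{"jaw": 0.6,"translation": [0,0,0],"rot": [0,0,0]},{"jaw": 0.65,"translation": [0,0,0],"rot": [0,0,0]},{"jaw": 0.8,"translation": [0,0,0],"rot": [0,0,0]},{"jaw": 1,"translation": [0,0,0],"rot": [0,0,0]},{"jaw": 1,"translation": [0,0,0],"rot": [0,0,0]},{"jaw": 1,"translation": [0,0,0],"rot": [0,0,0]}]}}

```text
t: 10.3
ee_pos: [384.5, 308.7, 67.0]
ee_rot: [[-0.193, 0.981, 0.0], [0.981, 0.193, 0.0], [0.0, 0.0, -1.0]]
force: [-0.1, -0.7, 4.6]
width: 12.6
gripper_force: 58.6
```

```bash
python3 -c "
from h import *
go((567,381,150),115.7)"
```

```text
t 10.3 ee [384.5 308.7  67. ] F [-0.1 -0.7  4.6] w 12.6 shift [ 35.7 193.1 -82.9] rot [ 0.  -0.  75.4] dist 213.0 q [-50.  12.   7. 114.  -2.  54. -32.]
```

Call:
{"op": "jog_arm", "data": {"rows": [{"jaw": 1,"translation": [0,0,-25],"rot": [0,0,0]},{"jaw": 1,"translation": [0,0,-60],"rot": [0,0,0]},{"jaw": 1,"translation": [0,0,-95],"rot": [0,0,8]},{"jaw": 1,"translation": [3,15,-105],"rot": [0,0,16]},{"jaw": 1,"translation": [9,50,-105],"rot": [0,0,24]},{"jaw": 1,"translation": [16,85,-105],"rot": [0,0,32]},{"jaw": 1,"translation": [22,120,-105],"rot": [0,0,40]},{"jaw": 1,"translation": [28,150,-105],"rot": [0,0,48]},{"jaw": 1,"translation": [33,178,-105],"rot": [0,0,56]},{"jaw": 1,"translation": [35.7,193,-105],"rot": [0,0,64]}]}}

```text
t: 11.3
ee_pos: [568.2, 380.9, 170.5]
ee_rot: [[0.801, 0.599, -0.001], [0.599, -0.801, -0.001], [-0.001, 0.001, -1.0]]
force: [-1.2, 0.2, -2.4]
width: 13.0
gripper_force: 58.7
```

Call:
{"op": "jog_arm", "data": {"rows": [{"jaw": 1,"translation": [0,0,0],"rot": [0,0,6]},{"jaw": 1,"translation": [0,0,0],"rot": [0,0,11.4]},{"jaw": 1,"translation": [0,0,0],"rot": [0,0,11.4]},{"jaw": 1,"translation": [0,0,0],"rot": [0,0,11.4]},{"jaw": 1,"translation": [0,0,0],"rot": [0,0,11.4]}]}}

```text
t: 11.8
ee_pos: [566.6, 380.8, 171.7]
ee_rot: [[0.9, 0.436, -0.0], [0.436, -0.9, -0.0], [-0.0, -0.0, -1.0]]
force: [-0.2, -0.5, -1.0]
width: 12.7
gripper_force: 58.7
```

Run:
```python
from h import *
go((567,381,172),115.7)
c=wrist();np.savez("w6.npz",**c);W=cloud(c)
cv2.imwrite("pics/w6.png",c["img"][:,:,::-1])
for nm,z,r in(("foot",(101,120),30),("dish",(66,74),36)):
    P=slab(W,(567,381),r,*z);print(nm,len(P),cv2.minEnclosingCircle(P[:,:2].astype(np.float32)),near(W,(567,381),z,16 if nm=="foot" else 26.5,r))
```

```text
t 11.8 ee [566.6 380.8 171.7] F [-0.2 -0.5 -1. ] w 12.7 shift [ 0.4 -0.  -0.3] rot [-0.   0.   0.2] dist 1.0 q [-51.  29.  19.  79.  -9.  73. -96.]
foot 803 ((567.1119384765625, 380.74603271484375), 15.894364356994629) (array([566.4, 380.4]), 'width', np.float64(31.0))
dish 574 ((566.8575439453125, 381.645751953125), 26.041799545288086) (array([565.6, 381.1]), 'width', np.float64(50.8))
```

View pics/w6.png

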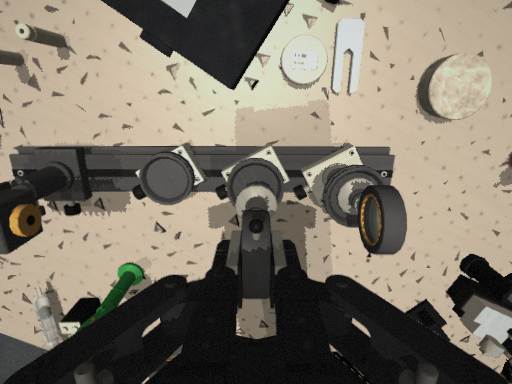

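Call:
{"op": "jog_arm", "data": {"rows": [{"jaw": 1,"translation": [0,-0.9,0],"rot": [0,0,0]},{"jaw": 1,"translation": [0,-0.9,10],"rot": [0,0,0]},{"jaw": 1,"translation": [0,-0.9,20],"rot": [0,0,0]},{"jaw": 1,"translation": [0,-0.9,29],"rot": [0,0,0]},{"jaw": 1,"translation": [0,-0.9,34],"rot": [0,0,0]},{"jaw": 1,"translation": [0,-0.9,37],"rot": [0,0,0]},{"jaw": 1,"translation": [0,-0.9,39],"rot": [0,0,0]},{"jaw": 1,"translation": [0,-0.9,40],"rot": [0,0,0]},{"jaw": 1,"translation": [0,-0.9,40.5],"rot": [0,0,0]},{"jaw": 1,"translation": [0,-0.9,40.5],"rot": [0,0,0]}]}}

```text
t: 12.85
ee_pos: [566.8, 381.9, 132.2]
ee_rot: [[0.901, 0.434, 0.001], [0.434, -0.901, 0.001], [0.001, -0.0, -1.0]]
force: [-0.5, -1.6, 3.7]
width: 13.0
gripper_force: 59.2
```

Call:
{"op": "jog_arm", "data": {"rows": [{"jaw": 1,"translation": [0,0,0],"rot": [0,0,0]},{"jaw": 1,"translation": [0,0,0],"rot": [0,0,0]}]}}

```text
t: 13.05
ee_pos: [566.8, 381.8, 132.2]
ee_rot: [[0.901, 0.434, 0.001], [0.434, -0.901, 0.001], [0.001, -0.0, -1.0]]
force: [-0.9, -0.2, 5.3]
width: 12.7
gripper_force: 59.3
```

Call:
{"op": "jog_arm", "data": {"rows": [{"jaw": 1,"translation": [0,0,-0.4],"rot": [0,0,0]},{"jaw": 0.65,"translation": [0,0,-0.4],"rot": [0,0,0]},{"jaw": 0.6,"translation": [0,0,-0.4],"rot": [0,0,0]},{"jaw": 0.5,"translation": [0,0,-0.4],"rot": [0,0,0]},{"jaw": 0.4,"translation": [0,0,-0.4],"rot": [0,0,0]},{"jaw": 0.4,"translation": [0,0,-0.4],"rot": [0,0,0]},{"jaw": 0.4,"translation": [0,0,-20],"rot": [0,0,0]},{"jaw": 0.4,"translation": [0,0,-45],"rot": [0,0,0]},{"jaw": 0.2,"translation": [0,0,-85],"rot": [0,0,0]},{"jaw": 0,"translation": [0,0,-120],"rot": [0,0,0]}]}}

```text
t: 14.05
ee_pos: [566.4, 381.5, 253.0]
ee_rot: [[0.901, 0.434, 0.0], [0.434, -0.901, 0.0], [0.0, -0.0, -1.0]]
force: [1.4, 0.3, 0.6]
width: 42.4
gripper_force: 0.0
```

Run:
```python
from h import *
from look import look
look(7);c=wrist();np.savez("w7.npz",**c)
for n,W in(("wrist",cloud(c)),("top",cloud(np.load("top7.npz")))):
    P=slab(W,(567,381),40,118,175);print(n,len(P),rect(P) if len(P)>4 else 0,P[:,2].max().round(1))
    P=slab(W,(602,307),35,118,175);print(n,len(P),rect(P) if len(P)>4 else 0,P[:,2].max().round(1))
go((388,375,245),40.4)
```

```text
wrist 767 (array([570.1, 383.4]), array([13.8, 50.9]), 25.6) 164.5
wrist 1206 (array([604.6, 308. ]), array([14.3, 44.6]), 26.0) 162.9Traceback (most recent call last):
  File "<stdin>", line 5, in <module>
    return umr_maximum(a, axis, None, out, keepdims, initial, where)
ValueError: zero-size array to reduction operation maximum which has no identity
```

```bash
python3 -c "
from h import *
go((388,377,245),40.4)"
```

```text
t 14.2 ee [567.5 382.1 254.3] F [ 0.3  0.1 -0.2] w 42.9 shift [-164.   -73.3    8.6] rot [-0.2 -0.2 75.3] dist 180.0 q [-51.  26.  20.  73.  -9.  82. -96.]
```

Call:
{"op": "jog_arm", "data": {"rows": [{"jaw": -0.2,"translation": [-30,-13,0],"rot": [0,0,-8]},{"jaw": -0.2,"translation": [-60,-27,0],"rot": [0,0,-16]},{"jaw": -0.2,"translation": [-100,-45,0],"rot": [0,0,-24]},{"jaw": -0.2,"translation": [-135,-60,0],"rot": [0,0,-32]},{"jaw": -0.2,"translation": [-164,-73,5],"rot": [0,0,-40]},{"jaw": -0.2,"translation": [-164,-73,8],"rot": [0,0,-48]},{"jaw": -0.2,"translation": [-164,-73,8],"rot": [0,0,-56]},{"jaw": -0.2,"translation": [-164,-73,8],"rot": [0,0,-64]},{"jaw": -0.2,"translation": [-164,-73,8],"rot": [0,0,-72]},{"jaw": -0.2,"translation": [-164,-73,8],"rot": [0,0,-80]}]}}

```text
t: 15.2
ee_pos: [386.6, 375.8, 242.2]
ee_rot: [[-0.277, 0.961, -0.001], [0.961, 0.277, -0.001], [-0.001, -0.001, -1.0]]
force: [0.1, -0.8, -0.4]
width: 51.3
gripper_force: 0.0
```

Call:
{"op": "jog_arm", "data": {"rows": [{"jaw": -0.2,"translation": [0,0,0],"rot": [0,0,-8]},{"jaw": -0.2,"translation": [0,0,0],"rot": [0,0,-16]},{"jaw": -0.2,"translation": [0,0,0],"rot": [0,0,-24.7]},{"jaw": -0.2,"translation": [0,0,0],"rot": [0,0,-24.7]},{"jaw": -0.2,"translation": [0,0,0],"rot": [0,0,-24.7]}]}}

```text
t: 15.7
ee_pos: [386.8, 375.9, 242.6]
ee_rot: [[-0.645, 0.764, -0.001], [0.764, 0.645, -0.001], [-0.0, -0.001, -1.0]]
force: [0.2, -0.5, 0.5]
width: 50.8
gripper_force: 0.0
```

Run:
```python
from h import *
c=wrist();np.savez("w8.npz",**c);W=cloud(c)
for z in((95,128),(112,128)):
    P=slab(W,(387,376),34,*z);print(len(P),rect(P),P[:,2].max())
print(near(W,(387,376),(4,12),16,24))
cv2.imwrite("pics/w8.png",c["img"][:,:,::-1]);go((387,377,89),40.4)
```

```text
746 (array([387.5, 379.1]), array([15.6, 44. ]), -47.5) 123.12696135754896
677 (array([387.9, 379.5]), array([14.8, 43.9]), -48.3) 123.12696135754896
(array([388.4, 378.2]), 'width', np.float64(29.4))
t 15.75 ee [386.8 376.  242.8] F [ 0.2  0.4 -0.2] w 51.1 shift [  0.7   0.9 153.8] rot [-0.   0.  -0.2] dist 154.0 q [-55.   8.   7.  96.  -1.  76.  -8.]
```

View pics/w8.png

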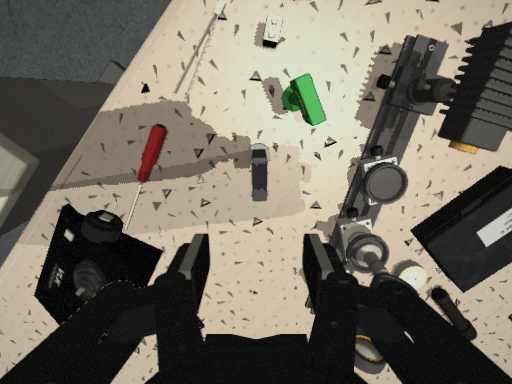

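Call:
{"op": "jog_arm", "data": {"rows": [{"jaw": -0.2,"translation": [1.6,2.7,10],"rot": [0,0,-1]},{"jaw": -0.2,"translation": [1.6,2.7,40],"rot": [0,0,-1]},{"jaw": -0.2,"translation": [1.6,2.7,70],"rot": [0,0,-1]},{"jaw": -0.2,"translation": [1.6,2.7,100],"rot": [0,0,-1]},{"jaw": -0.2,"translation": [1.6,2.7,125],"rot": [0,0,-1]},{"jaw": -0.2,"translation": [1.6,2.7,143],"rot": [0,0,-1]},{"jaw": -0.2,"translation": [1.6,2.7,153],"rot": [0,0,-1]},{"jaw": -0.2,"translation": [1.6,2.7,153],"rot": [0,0,-1]},{"jaw": 0.3,"translation": [1.6,2.7,153],"rot": [0,0,-1]},{"jaw": 0.45,"translation": [1.6,2.7,153],"rot": [0,0,-1]}]}}

```text
t: 16.75
ee_pos: [388.5, 379.7, 91.4]
ee_rot: [[-0.662, 0.75, 0.001], [0.75, 0.662, 0.001], [0.0, 0.002, -1.0]]
force: [1.1, -0.2, -0.9]
width: 24.2
gripper_force: 0.0
```

Call:
{"op": "jog_arm", "data": {"rows": [{"jaw": 0.5,"translation": [0,0,0],"rot": [0,0,0]},{"jaw": 0.55,"translation": [0,0,0],"rot": [0,0,0]},{"jaw": 0.6,"translation": [0,0,0],"rot": [0,0,0]},{"jaw": 0.65,"translation": [0,0,0],"rot": [0,0,0]},{"jaw": 0.8,"translation": [0,0,0],"rot": [0,0,0]},{"jaw": 1,"translation": [0,0,0],"rot": [0,0,0]},{"jaw": 1,"translation": [0,0,0],"rot": [0,0,0]},{"jaw": 1,"translation": [0,0,0],"rot": [0,0,0]}]}}

```text
t: 17.55
ee_pos: [388.2, 379.4, 90.6]
ee_rot: [[-0.662, 0.75, 0.0], [0.75, 0.662, 0.001], [0.0, 0.001, -1.0]]
force: [0.2, -0.1, 3.5]
width: 13.1
gripper_force: 59.0
```

```bash
python3 -c "
from h import *
go((529,460,170),115.7)"
```

```text
t 17.55 ee [388.2 379.4  90.6] F [ 0.2 -0.1  3.5] w 13.1 shift [-32.7 159.  -79.3] rot [  0.    0.  -74.3] dist 181.0 q [-54.  16.   6. 106.  -2.  58.  -6.]
```

Call:
{"op": "jog_arm", "data": {"rows": [{"jaw": 1,"translation": [0,0,-20],"rot": [0,0,0]},{"jaw": 1,"translation": [0,0,-50],"rot": [0,0,0]},{"jaw": 1,"translation": [0,0,-80],"rot": [0,0,-8]},{"jaw": 1,"translation": [-3,15,-80],"rot": [0,0,-16]},{"jaw": 1,"translation": [-9,43,-80],"rot": [0,0,-24]},{"jaw": 1,"translation": [-15,71,-80],"rot": [0,0,-32]},{"jaw": 1,"translation": [-21,100,-80],"rot": [0,0,-40]},{"jaw": 1,"translation": [-26,125,-80],"rot": [0,0,-48]},{"jaw": 1,"translation": [-30,147,-80],"rot": [0,0,-56]},{"jaw": 1,"translation": [-32.7,159,-80],"rot": [0,0,-64]}]}}

```text
t: 18.55
ee_pos: [529.8, 460.0, 168.9]
ee_rot: [[-0.962, -0.271, -0.001], [-0.271, 0.962, -0.001], [0.001, -0.001, -1.0]]
force: [-0.5, -0.3, -1.8]
width: 13.2
gripper_force: 58.7
```

Call:
{"op": "jog_arm", "data": {"rows": [{"jaw": 1,"translation": [0,0,0],"rot": [0,0,-5]},{"jaw": 1,"translation": [0,0,0],"rot": [0,0,-10.3]},{"jaw": 1,"translation": [0,0,0],"rot": [0,0,-10.3]},{"jaw": 1,"translation": [0,0,0],"rot": [0,0,-10.3]},{"jaw": 1,"translation": [0,0,0],"rot": [0,0,-10.3]}]}}

```text
t: 19.05
ee_pos: [528.7, 459.8, 170.1]
ee_rot: [[-0.902, -0.432, -0.0], [-0.432, 0.902, -0.0], [0.0, -0.0, -1.0]]
force: [0.4, 0.7, -1.0]
width: 13.5
gripper_force: 58.7
```

Run:
```python
from h import *
go((529,460,170),115.7)
c=wrist();np.savez("w9.npz",**c);W=cloud(c)
cv2.imwrite("pics/w9.png",c["img"][:,:,::-1])
for nm,z,r in(("foot",(76,95),30),("dish",(42,49),36)):
    P=slab(W,(529,460),r,*z);print(nm,len(P),cv2.minEnclosingCircle(P[:,:2].astype(np.float32)),near(W,(529,460),z,16 if nm=="foot" else 26.5,r))
```

```text
t 19.05 ee [528.7 459.8 170.1] F [ 0.4  0.7 -1. ] w 13.5 shift [-0.4  0.1  0.1] rot [-0.  -0.  -0.1] dist 0.0 q [-44.  30.  -2.  75.   1.  74.  70.]
foot 667 ((528.5836181640625, 458.6959533691406), 16.008581161499023) (array([529., 459.]), 'width', np.float64(30.7))
dish 444 ((529.0697631835938, 460.03619384765625), 26.067874908447266) (array([530.5, 460.7]), 'width', np.float64(51.1))
```

View pics/w9.png

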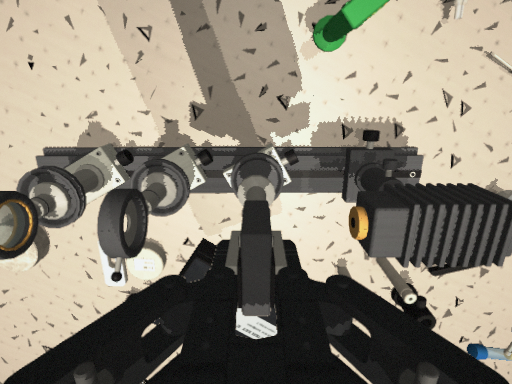

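Call:
{"op": "jog_arm", "data": {"rows": [{"jaw": 1,"translation": [-1.2,1,0],"rot": [0,0,0]},{"jaw": 1,"translation": [-1.2,1,10],"rot": [0,0,0]},{"jaw": 1,"translation": [-1.2,1,20],"rot": [0,0,0]},{"jaw": 1,"translation": [-1.2,1,29],"rot": [0,0,0]},{"jaw": 1,"translation": [-1.2,1,34],"rot": [0,0,0]},{"jaw": 1,"translation": [-1.2,1,37],"rot": [0,0,0]},{"jaw": 1,"translation": [-1.2,1,39],"rot": [0,0,0]},{"jaw": 1,"translation": [-1.2,1,40],"rot": [0,0,0]},{"jaw": 1,"translation": [-1.2,1,40.3],"rot": [0,0,0]},{"jaw": 1,"translation": [-1.2,1,40.3],"rot": [0,0,0]}]}}

```text
t: 20.1
ee_pos: [529.8, 461.5, 130.7]
ee_rot: [[-0.901, -0.434, 0.001], [-0.434, 0.901, 0.001], [-0.001, 0.0, -1.0]]
force: [-0.9, -0.7, 2.5]
width: 13.2
gripper_force: 59.2
```

Call:
{"op": "jog_arm", "data": {"rows": [{"jaw": 1,"translation": [0,0,0],"rot": [0,0,0]},{"jaw": 1,"translation": [0,0,0],"rot": [0,0,0]}]}}

```text
t: 20.3
ee_pos: [529.8, 461.5, 130.7]
ee_rot: [[-0.901, -0.434, 0.001], [-0.434, 0.901, 0.001], [-0.001, 0.0, -1.0]]
force: [-1.0, -0.3, 4.7]
width: 13.7
gripper_force: 59.5
```

Seated at the expected height; release and retreat.

Call:
{"op": "jog_arm", "data": {"rows": [{"jaw": 1,"translation": [0,0,-0.4],"rot": [0,0,0]},{"jaw": 0.65,"translation": [0,0,-0.4],"rot": [0,0,0]},{"jaw": 0.6,"translation": [0,0,-0.4],"rot": [0,0,0]},{"jaw": 0.5,"translation": [0,0,-0.4],"rot": [0,0,0]},{"jaw": 0.4,"translation": [0,0,-0.4],"rot": [0,0,0]},{"jaw": 0.4,"translation": [0,0,-0.4],"rot": [0,0,0]},{"jaw": 0.4,"translation": [0,0,-20],"rot": [0,0,0]},{"jaw": 0.4,"translation": [0,0,-45],"rot": [0,0,0]},{"jaw": 0.4,"translation": [0,0,-85],"rot": [0,0,0]},{"jaw": 0.4,"translation": [0,0,-120],"rot": [0,0,0]}]}}

```text
t: 21.3
ee_pos: [529.4, 461.2, 251.7]
ee_rot: [[-0.901, -0.434, 0.0], [-0.434, 0.901, 0.0], [-0.0, 0.0, -1.0]]
force: [0.0, 0.1, -0.2]
width: 25.5
gripper_force: 0.0
```

Call:
{"op": "jog_arm", "data": {"rows": [{"jaw": 0.4,"translation": [40,0,0],"rot": [0,0,0]},{"jaw": 0.4,"translation": [80,0,0],"rot": [0,0,0]},{"jaw": 0.4,"translation": [120,0,0],"rot": [0,0,0]},{"jaw": 0.4,"translation": [140,0,0],"rot": [0,0,0]},{"jaw": 0.4,"translation": [140,0,0],"rot": [0,0,0]},{"jaw": 0.4,"translation": [140,0,0],"rot": [0,0,0]}]}}

```text
t: 21.9
ee_pos: [403.6, 400.6, 250.5]
ee_rot: [[-0.901, -0.434, 0.001], [-0.434, 0.901, 0.001], [-0.001, 0.0, -1.0]]
force: [0.4, -0.3, 0.5]
width: 25.6
gripper_force: 0.0
```

Run:
```python
from h import *
from look import look
look(9);t=np.load("top9.npz");s=np.load("scene9.npz")
for n,c in(("top",t),("scene",s)):
    W=cloud(c)
    for xy,nm in(((530,461),"pin"),((567,381),"iris"),((603,307),"lens")):
        P=slab(W,xy,34,119,172);print(n,nm,len(P),(rect(P),np.percentile(P[:,2],[1,99]).round(1)) if len(P)>4 else 0)
b=cv2.resize(s["img"][140:260,165:265],(480,576),interpolation=2)
a=cv2.resize(t["img"][100:280,110:320],(315,270),interpolation=2)
o=np.zeros((576,795,3),np.uint8);o[:,:480]=b;o[:270,480:]=a
cv2.imwrite("pics/f.png",o[:,:,::-1])
```

```text
top pin 0 0
top iris 104 ((array([569.8, 382.6]), array([13.4, 48.9]), 29.2), array([145.6, 165.2]))
top lens 172 ((array([603.5, 306.8]), array([14.5, 42.4]), 25.6), array([123.2, 164.6]))
scene pin 356 ((array([525.9, 461.8]), array([18.6, 47. ]), 24.3), array([119.5, 162.5]))
scene iris 248 ((array([565.1, 383.3]), array([20.1, 51.3]), 32.3), array([120.7, 163.5]))
scene lens 224 ((array([598.9, 309.1]), array([19.5, 44.9]), 35.3), array([120.4, 162.1]))
```

View pics/f.png

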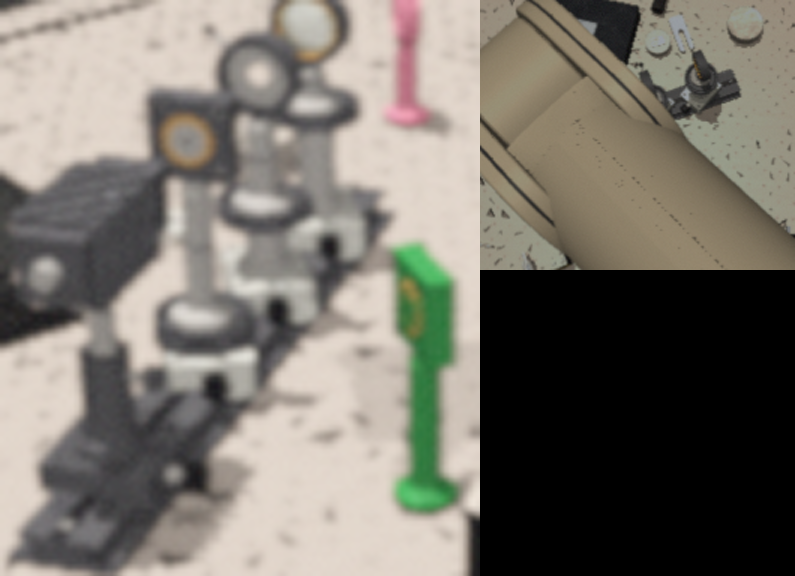

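The picture shows all three optics upright in their dishes: pinhole at (190,210), iris at (262,140) and lens at (315,60). The tops are level at about 163 mm, and the green and pink look-alikes haven't moved.

```bash
python3 -c "
from workcell import job_done
print(job_done())"
```

```text
the job is handed in; nothing more can be done
None
```

The job is handed in: the lens is on the tall carrier, the iris on the middle one and the pinhole on the low one, all upright in their dishes, centred at beam height and facing along the rail; robot time was about 22 s.

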